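# Third hand at the fence jig

## Task

I am about to screw a new rail onto the drying rack and need a third hand. Wind the fence of the jig out by its crank, clockwise seen from above and as far as it goes (a little over one full turn); then slide the drying rack, flat on the table, up to the jig and press one of its long sides squarely against the middle of the jig's sprung face with a steady 10 N or so, which brings the pointer between the two marks. Never drive the face to the end of its springs, leave the tape roll, cup and screwdriver alone, and finish while still holding the rack pressed there; do not let go.

Things in the scene. Friction and masses are not known exactly. Their poses are not given: they have to be found in the camera images.
- drying_rack: Loose pine pin rack lying flat, 0.3 to 0.5 kg, 215 mm long (x) by 165 mm (y); origin at the centre of its underside. Two side rails run along x, 30 mm high, outer faces at y = +-82 mm; each has a row of wire pins at y = +-72 mm, 90 mm high. Its long sides face to and from the robot, within 15 degrees; either may face the jig. Sliding it takes 1 to 4 N.
- rack_rail (a point): Middle of the rack's middle cross rail, 10 mm above the rack's origin: where to grip it from above, between the two pin rows (140 mm apart). The rail runs along the rack's y, is 30 mm wide in x and 20 mm high, with open gaps 55 mm wide on both sides for the fingers, which close along the rack's x.
- fence_jig: Fence jig screwed to the table. Origin on the table under the crank's axis. Its front is its -x, roughly towards the robot. Base plate x = -18 to +57, y = +-100 mm, 10 mm high; grey gearbox x = -24 to +56, y = +-50 mm, top at 64 mm. The fence comes out in front below the gearbox.
- jig_crank (a joint): Angle of the crank on top of the jig, about a vertical axis over the jig's origin; grows clockwise from above (fence out, 4.5 mm per rad). At 0 the knob points to the jig's -y, at pi/2 to its -x. Starts between -0.6 and 0; its stop is at 6.45. Takes about 4 N at the knob, stays where left, and does not run back when the face is pressed.
- crank_grip (a point): Middle of the crank's knob, where to grip it: 98 mm above the table, 40 mm from the crank's axis. Upright black round knob, 24 mm thick, from 76 to 116 mm above the table; it spins freely on its pin, so a hand can hold it at a constant yaw all round the circle. Crank arm's top at 75 mm, hub's at 79 mm.
- face_mid (a point): Middle of the front surface of the sprung steel face plate, 20 mm above the table; moves with fence and springs. Its x points into the jig (the way to press), y along the face. Face 170 mm wide (y = +-85 mm), 6 to 36 mm above the table. It lies 14 to 17 mm in front of the crank's axis when parked, 46 mm when wound fully out.
- jig_face (a joint): How far the sprung face is pressed in, m: 0 free, 0.016 at the end of its springs. The push on it is 4 N to start it, then 1 N more per mm (0.006 is 10 N, the end of travel 20 N). From 3 to 10 mm the black pointer on the face stands between the two black marks on the scale bar at the face's left end (+y).
- tape_roll: Bystander: brown tape roll lying flat, 84 mm across, 30 mm high, left of the work. Origin at the centre of its underside.
- mixing_cup: Bystander: white plastic mixing cup, 68 mm across, 85 mm high, right of the jig. Origin at the centre of its underside.
- driver: Bystander: screwdriver, 210 mm long (its y), lying on the table to the right of the rack. Origin at the middle of its underside.

How it is judged (in metres and radians):
On the way, in this order (a step that is already met when the one before it is completed fails the run):
1. the fence is wound fully out, the rack not yet against it (value of joint jig_crank above 6.15 rad and contact force between drying_rack and jig_face below 4 N), for 0.2 s.
2. the rack is pressed squarely against the face with a force in the band (contact force between drying_rack and jig_face between 5 and 15 N and value of joint jig_crank above 6.15 rad and angle between the x axis of drying_rack and the y axis of face_mid, either way round below 0.07 rad and y of drying_rack in the frame of face_mid between -0.03 and 0.03 m and height (world z) of drying_rack below 0.008 m and angle between drying_rack's own z axis and vertical below 0.05 rad), for 0.5 s.
At the end, for the whole second after the job is handed in: Fence wound out (crank past 6.15 rad); rack flat on the table, a long side square to the face within 0.07 rad and centred on it within 30 mm, pressing it with 5 to 15 N, at rest and still held by the robot (all of step 2 and contact force between any of the fingers, the arm and drying_rack above 1 N and linear speed of drying_rack below 0.02 m/s); the arm keeps its last pose, push and grip.
It fails at once if the face is rammed (over 22 N on it) (contact force between anything else and jig_face above 22 N).
It fails at once if the face is driven to the end of its springs (value of joint jig_face above 0.0158 m).
It fails at once if the tape roll is pushed away (distance of tape_roll from where it was at the start of the episode above 0.03 m).
It fails at once if the mixing cup is pushed away (distance of mixing_cup from where it was at the start of the episode above 0.03 m).
It fails at once if the screwdriver is pushed away (distance of driver from where it was at the start of the episode above 0.03 m).
It also fails if it takes over 67 s, if anything falls off the work surface, if the arm or the gripper's body presses on something with over 40 N, if the wrist force passes 120 N, or if a joint passes its speed limit or range.

## Robot

A 6-joint arm with a two-finger parallel gripper is mounted at the origin on a cart in front of the work surface, level with it; the furniture and walls round the work are solid. World frame = base frame: x ahead of the robot, y to its left, z up, the work surface at z = 0. Lengths are in mm, angles in rad, forces in N, time in s.
With the tool pointing down it reaches from about 300 to 775 mm from the base axis. Payload 14.6 kg.
Tool frame: the origin (TCP) lies midway between the tips of the shut fingers; the grasp point (between the pads) lies 19 mm behind it; y points along the fingers, z is the direction in which the jaws open and shut, and the axes are right-handed (so a half turn about y gives the same grasp; the last joint's range is limited). The gripper opens to 94 mm and grips with 3 to 60 N. Pads are 16 mm wide; open, the fingers measure 119 mm over their backs; the gripper's body (75 mm by 177 mm) begins 78 mm behind the grasp point.
Start: joints at [1.166, 0.3, 1.521, -0, 1.321, -0.067], TCP at [182.274, 518.908, 205.446] pointing down, gripper open.
Joint ranges: [-3.03, 3.03], [-0.79, 2.21], [0.23, 2.52], [-1.04, 4.18], [0, 3.07], [-2.55, 2.55]. Speed limits (rad/s): [2.22, 2.22, 2.57, 3.14, 3.14, 3.14].

## Interface

Orientations are given as [roll, pitch, yaw] about the fixed x, y, z axes, in that order (R = Rz(yaw) Ry(pitch) Rx(roll)).
In Python, from cell import manip gives the robot as it stands.
- The arm moves only by the tool play_rows, never from a script. Its argument "series" is a list of rows, each a list of 3 entries, a list of its own where there are three numbers: the shift along the tool's x, y, z in m, then the turn about the tool's y in rad, then the closure, from 0 (fully open) to 1 (shut). In form: [[[dx, dy, dz], twist, grip], ...]. A call has 1 to 20 rows; each row is the pose to reach, as a shift and turn from the pose measured when the call began, along the tool's axes at that moment; what a row does not reach only later rows make up. A row lasts 1/10 s, in which the tool goes at most 50 mm and 8.59 degrees, less where a joint would pass 70% of its speed; a pose out of reach is approached as far as the arm can. A call with a gripper value outside its range is refused whole. The fingers move at their own pace and stop on an object; "squeeze" is the grip in N (left out, the last holds). Time passes only in rows, so rows that repeat a pose let the fingers close. It gives the time, the measured TCP pose, the force and the opening at its end, in the units of the state.
- manip.read_state(): the state, without advancing time (a new reading comes with each control period).
- manip.camera(name): name is "scene" or "top"; returns the picture (400x640x3 uint8, red, green, blue); there is no depth.
- manip.camera_params(name): a dict with "K" (3x3 intrinsics, pixels), "dist_coeffs" ([k1, k2, p1, p2, k3] as OpenCV has them; the pictures are not rectified), "rvec" (rotation vector, rad) and "tvec" (3), from world to camera coordinates, as OpenCV has them. Camera axes: x right, y down, z forward; pixel columns grow to the right and rows downward; lengths in mm; the calibration is good to about 2 mm. A picture is of the moment at which its call begins. camera_params takes no time and is no camera call.
- manip.sign_off(): hands the job in, once; it reports no verdict.
The state is a dict: "clock": time; "joints": joint angles; "qd": joint speeds; "effort": joint torques, N m; "eef_pos": TCP position; "eef_rot": TCP orientation; "wrist_force": force on the tool from outside, world axes, zero at the start; "moment": the same for the moment, N m; "finger_gap": finger opening in mm.
Only numpy, scipy, OpenCV 4.12 (cv2) and the standard library are available. Lean on these libraries where they do the work, as an engineer would, in place of code of your own. Each camera call takes 0.05 s, during which the arm holds its last target. There are 200 camera calls.

## Working session

There is one attempt and no reset: what is moved stays moved. The work goes in short steps, Python scripts to look and compute and a tool call to move; the robot and the scene stay as the last step left them, time stands still between calls to the robot, and variables do not carry over. Pictures are saved under pics/ and viewed, about 8 in all and at most 12, crops included, and the job is handed in when it is done.

Besides the shell and the picture viewer there is one more tool, called after "Call:" as a command line: name --argument value ..., lists and objects as JSON in quotes. play_rows: Moves the arm, as the interface text tells. Its arguments: {"type":"object","properties":{"series":{"type":"array","items":{"type":"array"}},"squeeze":{"type":"number"}},"required":["series"]}

```bash
ls; mkdir -p pics; python3 - <<'E'
from cell import manip
import cv2,numpy as np
print(manip.read_state())
for n in("scene","top"):
    im=manip.camera(n); cv2.imwrite(f"pics/{n}0.png",im[:,:,::-1])
    p=manip.camera_params(n); print(n,p)
E
```

```text
pics
{'clock': 0.0, 'joints': array([ 1.16640892e+00,  3.00453066e-01,  1.52158727e+00,  8.20790130e-06,
        1.32068297e+00, -6.66189575e-02]), 'qd': array([ 0.00066177,  0.00047524,  0.00012303,  0.00045286, -0.00066232,
       -0.0004795 ]), 'effort': array([ 1.73142425e-04, -5.31802583e+01, -3.52741778e+01,  7.08356104e-02,
        2.43748137e-02, -1.00737564e-04]), 'eef_pos': array([182.16810564, 518.67912509, 204.8935988 ]), 'eef_rot': array([-1.57192394e+00,  8.31997739e-05, -3.37770535e-01]), 'wrist_force': array([ 0.93414261, -0.06161438, -0.06809235]), 'moment': array([-0.00836137, -0.05667092, -0.0181588 ]), 'finger_gap': 94.22403356206854}
scene {'K': array([[386.6766963 ,   0.        , 320.43406942],
       [  0.        , 386.6766963 , 204.6793189 ],
       [  0.        ,   0.        ,   1.        ]]), 'dist_coeffs': array([-0.08780913,  0.        ,  0.        ,  0.        ,  0.        ]), 'rvec': array([ 2.22274778, -0.88232276,  0.35997835]), 'tvec': array([-418.04763005,  336.44253102,  882.49899385])}
top {'K': array([[376.90783513,   0.        , 315.06780526],
       [  0.        , 376.90783513, 202.92771039],
       [  0.        ,   0.        ,   1.        ]]), 'dist_coeffs': array([-0.05735316,  0.        ,  0.        ,  0.        ,  0.        ]), 'rvec': array([ 2.1470451 , -2.17891534,  0.11533708]), 'tvec': array([-21.83141442, 568.68087892, 917.60236493])}
```

View pics/scene0.png

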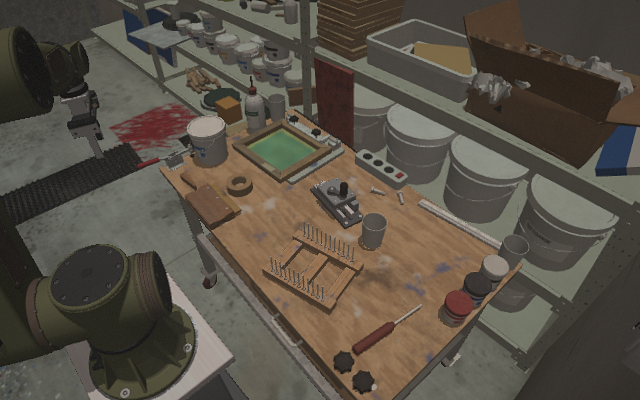

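View pics/top0.png

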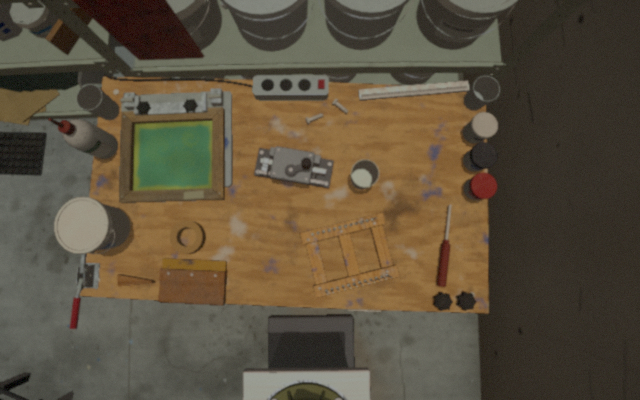

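The pictures show the jig at about (295,167) in the top view, its knob at about (306,164), the rack at about (350,255), the cup at (363,177), the tape at (190,237) and the driver at (446,250).

```bash
cat > h.py <<'E'
import cv2,numpy as np
from cell import manip
def ray(n,uv,z):
    p=manip.camera_params(n);R=cv2.Rodrigues(p['rvec'])[0];t=p['tvec']
    q=cv2.undistortPoints(np.array(uv,float).reshape(-1,1,2),p['K'],p['dist_coeffs']).reshape(-1,2)
    d=np.c_[q,np.ones(len(q))]@R; c=-R.T@t
    return c+d*((z-c[2])/d[:,2])[:,None]
def proj(n,P):
    p=manip.camera_params(n);return cv2.projectPoints(np.array(P,float).reshape(-1,1,3),p['rvec'],p['tvec'],p['K'],p['dist_coeffs'])[0].reshape(-1,2)
def crop(n,f,x0,x1,y0,y1,s):
    im=manip.camera(n)[y0:y1,x0:x1,::-1]
    im=np.clip(im.astype(float)*1.5,0,255).astype(np.uint8)
    cv2.imwrite(f,cv2.resize(im,None,fx=s,fy=s,interpolation=cv2.INTER_CUBIC))
E
python3 - <<'E'
from h import *
crop("top","pics/t1.png",240,400,140,220,5)
crop("top","pics/t2.png",290,410,205,305,6)
E
```

```text
(no output)
```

View pics/t1.png

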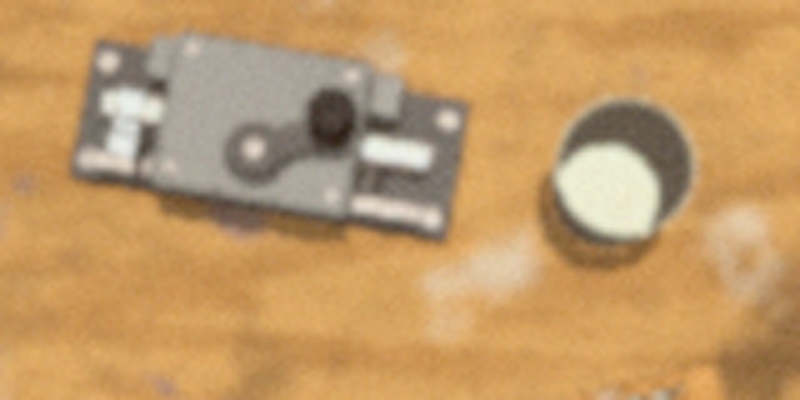

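View pics/t2.png

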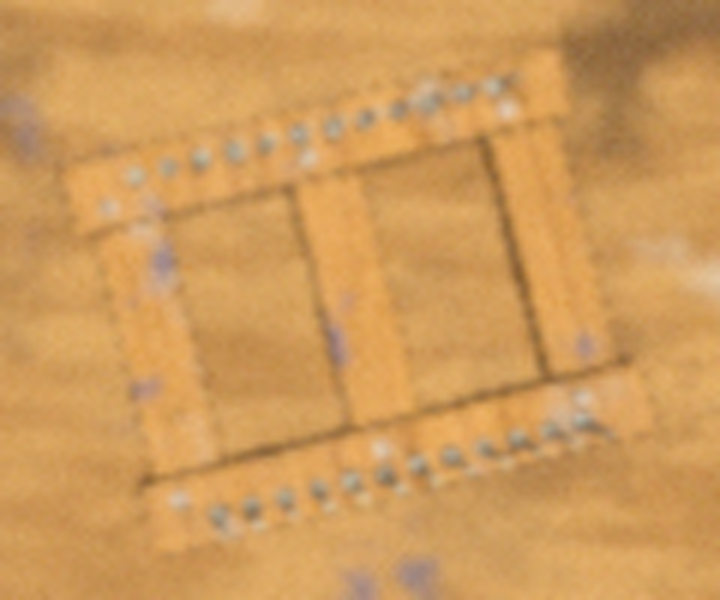

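t1: base corners are near (97,40), (468,103), (443,240) and (72,180), the hub is at (253,150) and the knob at (331,108). t2: rack corners are near (62,170), (562,48), (655,430) and (160,550); the middle rail is centred near (355,300).

```bash
cat >> h.py <<'E'
def un(uv,x0,y0,s): return (np.array(uv,float)+.5)/s-.5+[x0,y0]
def fit(M,W): # 2D rigid: model->world
    M=np.array(M,float);W=np.array(W)[:,:2];m=M.mean(0);w=W.mean(0);A=M-m;B=W-w
    a=np.arctan2((A[:,0]*B[:,1]-A[:,1]*B[:,0]).sum(),(A*B).sum());R=np.array([[np.cos(a),-np.sin(a)],[np.sin(a),np.cos(a)]])
    o=w-R@m;return o,a,W-(A@R.T+w)
E
python3 - <<'E'
from h import *
np.set_printoptions(precision=1,suppress=True)
b=ray("top",un([(97,40),(468,103),(443,240),(72,180)],240,140,5),10)
o,a,r=fit([(57,100),(57,-100),(-18,-100),(-18,100)],b);print("jig",o,a,np.abs(r).max(),r)
hub=ray("top",un([(253,150)],240,140,5),79);print("hub",hub)
k=ray("top",un([(331,106)],240,140,5),116);print("knob",k)
R=np.array([[np.cos(a),-np.sin(a)],[np.sin(a),np.cos(a)]])
for c in (hub,o[None]):
  d=R.T@(k[0,:2]-c[0,:2]);print("knob in jig",d,np.hypot(*d),"crank",np.arctan2(-d[0],-d[1]))
c=ray("top",un([(62,170),(562,48),(655,430),(160,550)],290,205,6),30)
o2,a2,r=fit([(-107.5,82),(107.5,82),(107.5,-82),(-107.5,-82)],c);print("rack",o2,a2,r)
print("rail",ray("top",un([(328,182),(381,416)],290,205,6),20))
print("cup",ray("top",un([(628,165)],240,140,5),85))
E
```

```text
jig [644.7  28.3] -0.18290827369865756 2.1761377634340278 [[ 0.  -1.3]
 [-0.5  1.4]
 [ 1.2  2.1]
 [-0.7 -2.2]]
hub [[644.9  28.6  79. ]]
knob [[657.7 -10.4 116. ]]
knob in jig [ 19.6 -36. ] 40.94772210103491 crank -0.4990931311025796
knob in jig [ 19.7 -35.6] 40.71915097859332 crank -0.5059412195452158
rack [ 438.7 -114.3] -1.3486617481749996 [[-1.4  0.2]
 [-0.9 -0.3]
 [ 0.2  2.4]
 [ 2.2 -2.2]]
rail [[ 487.2 -102.7   20. ]
 [ 389.5 -122.7   20. ]]
cup [[ 633.7 -151.6   85. ]]
```

```bash
cat >> h.py <<'E'
def to(x,y,z,yaw=None):
    s=manip.read_state();p=s['eef_pos'];a=s['eef_rot'][2];yaw=a if yaw is None else yaw
    d=np.array([x,y,z])-p
    return np.round([(np.cos(a)*d[0]+np.sin(a)*d[1])/1e3,-d[2]/1e3,(-np.sin(a)*d[0]+np.cos(a)*d[1])/1e3,a-yaw],4).tolist()
E
python3 - <<'E'
from h import *
print(to(657.5,-10.2,150,-.183))
E
```

```text
[0.6237, 0.0551, -0.3416, -0.1548]
```

Call:
play_rows --series '[[[0.624,0.0,-0.342],-0.155,0],[[0.624,0.0,-0.342],-0.155,0],[[0.624,0.0,-0.342],-0.155,0],[[0.624,0.0,-0.342],-0.155,0],[[0.624,0.0,-0.342],-0.155,0],[[0.624,0.0,-0.342],-0.155,0],[[0.624,0.0,-0.342],-0.155,0],[[0.624,0.0,-0.342],-0.155,0],[[0.624,0.0,-0.342],-0.155,0],[[0.624,0.0,-0.342],-0.155,0],[[0.624,0.0,-0.342],-0.155,0],[[0.624,0.0,-0.342],-0.155,0],[[0.624,0.0,-0.342],-0.155,0],[[0.624,0.0,-0.342],-0.155,0],[[0.624,0.0,-0.342],-0.155,0],[[0.624,0.0,-0.342],-0.155,0],[[0.624,0.055,-0.342],-0.155,0],[[0.624,0.055,-0.342],-0.155,0],[[0.624,0.055,-0.342],-0.155,0]]'

```text
clock: 2.1
eef_pos: [656.7, -9.7, 150.0]
eef_rot: [-1.572, 0.003, -0.182]
wrist_force: [0.2, 0.5, 0.9]
finger_gap: 94.2
```

```bash
python3 - <<'E'
from h import *
print(manip.read_state()['eef_pos'],to(657.5,-10.2,82,-.183))
E
```

```text
[656.68630148  -9.72336217 150.03003906] [0.0009, 0.068, -0.0003, 0.0012]
```

Call:
play_rows --series '[[[0.001,0.034,0],0,0],[[0.001,0.068,0],0,0],[[0.001,0.068,0],0,0],[[0.001,0.068,0],0,1],[[0.001,0.068,0],0,1],[[0.001,0.068,0],0,1],[[0.001,0.068,0],0,1],[[0.001,0.068,0],0,1],[[0.001,0.068,0],0,1],[[0.001,0.068,0],0,1]]' --squeeze 20

```text
clock: 3.1
eef_pos: [657.5, -9.9, 82.1]
eef_rot: [-1.572, 0.003, -0.182]
wrist_force: [0.2, -0.6, -0.6]
finger_gap: 41.3
```

```bash
python3 - <<'E'
from h import *
s=manip.read_state();print(s['eef_pos'],s['eef_rot'],s['wrist_force'],s['finger_gap'])
p=s['eef_pos'][:2]; c=np.array([644.8,28.4]);a=-.183
R=np.array([[np.cos(a),-np.sin(a)],[np.sin(a),np.cos(a)]]);d=R.T@(p-c);print(d,np.hypot(*d),np.arctan2(-d[0],-d[1]))
t0=-.5
f=lambda t:np.array([-40*np.sin(t),-40*np.cos(t)])
psi=s['eef_rot'][2];Q=np.array([[np.cos(psi),-np.sin(psi)],[np.sin(psi),np.cos(psi)]])
for i in range(1,24):
  t=t0+.3*i; e=Q.T@(R@(f(t)-f(t0)));print(round(t,2),np.round(e/1e3,4))
E
```

```text
[657.48540611  -9.9336976   82.0821378 ] [-1.57167503  0.00268869 -0.18180256] [ 0.23516319 -0.62221288 -0.64980415] 41.265551245963955
[ 19.44956503 -35.38511438] 40.378111642782315 -0.5025774285866221
-0.2 [-0.0112 -0.0041]
0.1 [-0.0232 -0.0047]
0.4 [-0.0348 -0.0017]
0.7 [-0.0449  0.0046]
1.0 [-0.0528  0.0136]
1.3 [-0.0577  0.0245]
1.6 [-0.0591  0.0363]
1.9 [-0.057   0.0481]
2.2 [-0.0514  0.0587]
2.5 [-0.043   0.0672]
2.8 [-0.0325  0.0728]
3.1 [-0.0208  0.0751]
3.4 [-0.0089  0.0738]
3.7 [0.0021 0.069 ]
4.0 [0.0112 0.0612]
4.3 [0.0175 0.0511]
4.6 [0.0206 0.0396]
4.9 [0.0202 0.0276]
5.2 [0.0162 0.0163]
5.5 [0.0091 0.0067]
5.8 [-0.0006 -0.0003]
6.1 [-0.0119 -0.0042]
6.4 [-0.0238 -0.0046]
```

Call:
play_rows --series '[[[0,0,0],0,1],[[0,0,0],0,1],[[0,0,0],0,1],[[0,0,0],0,1],[[0,0,0],0,1],[[0,0,0],0,1],[[-0.0112,0,-0.0041],0,1],[[-0.0232,0,-0.0047],0,1],[[-0.0348,0,-0.0017],0,1],[[-0.0449,0,0.0046],0,1],[[-0.0528,0,0.0136],0,1],[[-0.0577,0,0.0245],0,1],[[-0.0591,0,0.0363],0,1],[[-0.057,0,0.0481],0,1],[[-0.0514,0,0.0587],0,1],[[-0.043,0,0.0672],0,1],[[-0.0325,0,0.0728],0,1],[[-0.0208,0,0.0751],0,1],[[-0.0208,0,0.0751],0,1]]'

```text
clock: 5.0
eef_pos: [651.7, 68.7, 82.3]
eef_rot: [-1.57, 0.002, -0.181]
wrist_force: [4.2, 6.5, 0.5]
finger_gap: 22.5
```

```bash
python3 - <<'E'
from h import *
s=manip.read_state();print(s['eef_pos'],s['eef_rot'],s['wrist_force'],s['finger_gap'])
p=s['eef_pos'][:2]; c=np.array([644.8,28.4]);a=-.183
R=np.array([[np.cos(a),-np.sin(a)],[np.sin(a),np.cos(a)]]);d=R.T@(p-c);print(d,np.hypot(*d),np.arctan2(-d[0],-d[1]))
f=lambda t:np.array([-40*np.sin(t),-40*np.cos(t)])
psi=s['eef_rot'][2];Q=np.array([[np.cos(psi),-np.sin(psi)],[np.sin(psi),np.cos(psi)]])
for t in [3.4,3.7,4,4.3,4.6,4.9,5.2,5.5,5.8,6.0,6.15,6.3,6.4,6.5,6.6]:
  e=Q.T@(R@f(t)+c-p);print(round(t,2),np.round(e/1e3,4))
E
```

```text
[651.66349049  68.73002809  82.25612979] [-1.57009672  0.0017017  -0.18135915] [4.17602462 6.45094527 0.54969792] 22.48155228920221
[-0.59038525 40.90562446] 40.90988471556333 3.1271607933009626
3.4 [ 0.0108 -0.0023]
3.7 [ 0.0218 -0.007 ]
4 [ 0.0308 -0.0148]
4.3 [ 0.0372 -0.0249]
4.6 [ 0.0403 -0.0365]
4.9 [ 0.0398 -0.0484]
5.2 [ 0.0358 -0.0597]
5.5 [ 0.0287 -0.0693]
5.8 [ 0.019  -0.0764]
6.0 [ 0.0116 -0.0793]
6.15 [ 0.0058 -0.0806]
6.3 [-0.0002 -0.0809]
6.4 [-0.0042 -0.0806]
6.5 [-0.0081 -0.08  ]
6.6 [-0.012  -0.0789]
```

Good tracking; continue round to the stop.

Call:
play_rows --series '[[[0.0108,0,-0.0023],0,1],[[0.0218,0,-0.007],0,1],[[0.0308,0,-0.0148],0,1],[[0.0372,0,-0.0249],0,1],[[0.0403,0,-0.0365],0,1],[[0.0398,0,-0.0484],0,1],[[0.0358,0,-0.0597],0,1],[[0.0287,0,-0.0693],0,1],[[0.019,0,-0.0764],0,1],[[0.0116,0,-0.0793],0,1],[[0.0058,0,-0.0806],0,1],[[-0.0002,0,-0.0809],0,1],[[-0.0042,0,-0.0806],0,1],[[-0.0075,0,-0.08],0,1],[[-0.0075,0,-0.08],0,1],[[-0.0075,0,-0.08],0,1]]'

```text
clock: 6.6
eef_pos: [631.6, -8.2, 82.5]
eef_rot: [-1.569, -0.003, -0.181]
wrist_force: [15.6, 5.7, -7.2]
finger_gap: 22.8
```

```bash
python3 - <<'E'
from h import *
s=manip.read_state();p=s['eef_pos'][:2]; c=np.array([644.8,28.4]);a=-.183
R=np.array([[np.cos(a),-np.sin(a)],[np.sin(a),np.cos(a)]]);d=R.T@(p-c);print(s['wrist_force'],d,np.hypot(*d),np.arctan2(-d[0],-d[1])+2*np.pi)
E
```

```text
[15.58768775  5.72927791 -7.19679682] [ -6.2974106  -38.38106206] 38.89425800092958 6.445812268187677
```

Call:
play_rows --series '[[[0,0,0],0,0],[[0,0,0],0,0],[[0,0,0],0,0],[[0,0,0],0,0],[[0,0,0],0,0],[[0,0,0],0,0],[[0,-0.05,0],0,0],[[0,-0.1,0],0,0],[[0,-0.1,0],0,0],[[0,-0.1,0],0,0]]'

```text
clock: 7.6
eef_pos: [631.5, -8.4, 183.4]
eef_rot: [-1.569, -0.005, -0.181]
wrist_force: [0.8, 0.0, -0.8]
finger_gap: 93.5
```

```bash
python3 - <<'E'
from h import *
print(to(438.5,-113.5,150,.215),manip.read_state()['finger_gap'])
E
```

```text
[-0.1709, 0.0334, -0.1382, -0.3962] 93.51105820856169
```

Call:
play_rows --series '[[[-0.171,0,-0.138],-0.396,0],[[-0.171,0,-0.138],-0.396,0],[[-0.171,0,-0.138],-0.396,0],[[-0.171,0,-0.138],-0.396,0],[[-0.171,0,-0.138],-0.396,0],[[-0.171,0,-0.138],-0.396,0],[[-0.171,0.033,-0.138],-0.396,0],[[-0.171,0.033,-0.138],-0.396,0]]'

```text
clock: 8.4
eef_pos: [437.2, -112.4, 145.6]
eef_rot: [-1.567, 0.0, 0.215]
wrist_force: [-0.0, -0.2, 0.1]
finger_gap: 94.2
```

```bash
python3 - <<'E'
from h import *
print(to(438.5,-113.5,4,.215))
crop("top","pics/t3.png",240,410,140,305,3.5)
crop("scene","pics/s3.png",240,400,160,320,3.5)
E
```

```text
[0.0011, 0.1416, -0.0014, -0.0002]
```

View pics/t3.png

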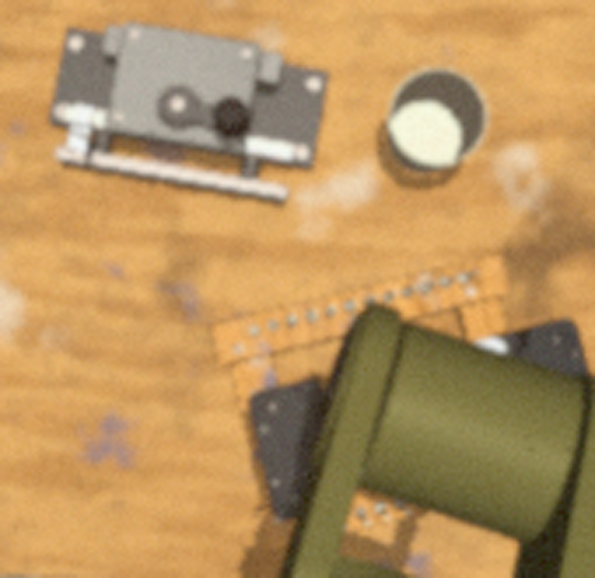

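View pics/s3.png

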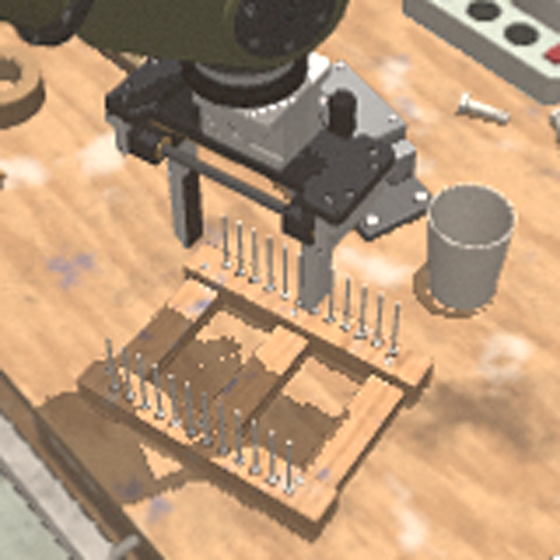

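t3 shows the fence wound out: the face runs from about (57,158) to (287,196), and the knob at (230,117) is at its stop. s3 shows the open fingers above the middle rail and between the pin rows. I'll descend and grip.

Call:
play_rows --series '[[[0.001,0.04,-0.001],0,0],[[0.001,0.08,-0.001],0,0],[[0.001,0.11,-0.001],0,0],[[0.001,0.125,-0.001],0,0],[[0.001,0.134,-0.001],0,0],[[0.001,0.14,-0.001],0,0],[[0.001,0.14,-0.001],0,0],[[0.001,0.14,-0.001],0,1],[[0.001,0.14,-0.001],0,1],[[0.001,0.14,-0.001],0,1],[[0.001,0.14,-0.001],0,1],[[0.001,0.14,-0.001],0,1],[[0.001,0.14,-0.001],0,1],[[0.001,0.14,-0.001],0,1],[[0.001,0.14,-0.001],0,1],[[0.001,0.14,-0.001],0,1],[[0.001,0.14,-0.001],0,1],[[0.001,0.14,-0.001],0,1],[[0.001,0.14,-0.001],0,1],[[0.001,0.14,-0.001],0,1]]' --squeeze 40

```text
clock: 10.5
eef_pos: [440.3, -113.3, 8.8]
eef_rot: [-1.569, -0.003, 0.215]
wrist_force: [-0.6, 1.1, -0.0]
finger_gap: 29.7
```

```bash
python3 - <<'E'
from h import *
s=manip.read_state();print(s['wrist_force'],s['finger_gap'],s['eef_rot'])
f=ray("top",un([(57,152),(289,191),(57,164),(287,202)],240,140,3.5),36);print(f, (f[:2].mean(0)+f[2:].mean(0))/2)
for q in (f[:2],f[2:]): d=q[0]-q[1];print("face normal yaw",np.arctan2(d[1],d[0])-np.pi/2,np.hypot(*d[:2]))
a=-.183
for g in (40,0): 
  x=518.9-g*np.cos(a);y=51.7-g*np.sin(a);print(g,x,y,to(x,y,4.5,a))
E
```

```text
[-0.59280778  1.08366476 -0.04600453] 29.735875686506315 [-1.56939741 -0.00347714  0.21536388]
[[620.46080561 118.38710436  36.        ]
 [589.52168166 -48.48554491  36.        ]
 [611.70341773 118.355115    36.        ]
 [581.59010649 -46.91988489  36.        ]] [600.81900288  35.33419739  36.        ]
face normal yaw -0.1833239171580754 169.7165591908863
face normal yaw -0.18022428283731573 167.99594371122797
40 479.5679128967928 58.97921177777671 [0.0752, 0.0043, 0.1599, 0.3984]
0 518.9 51.7 [0.112, 0.0043, 0.1443, 0.3984]
```

Call:
play_rows --series '[[[0,0,0.005],0.02,1],[[0,0,0.015],0.05,1],[[0.002,0,0.03],0.09,1],[[0.005,0,0.046],0.13,1],[[0.009,0,0.062],0.17,1],[[0.014,0,0.078],0.21,1],[[0.02,0,0.094],0.25,1],[[0.027,0,0.11],0.29,1],[[0.035,0,0.125],0.33,1],[[0.045,0,0.14],0.37,1],[[0.055,0,0.15],0.398,1],[[0.065,0,0.156],0.398,1],[[0.072,0,0.16],0.398,1],[[0.075,0,0.16],0.398,1],[[0.075,0,0.16],0.398,1],[[0.075,0,0.16],0.398,1]]'

```text
clock: 12.1
eef_pos: [479.1, 58.7, 9.1]
eef_rot: [-1.568, -0.002, -0.183]
wrist_force: [0.4, 0.7, -2.9]
finger_gap: 30.0
```

```bash
python3 - <<'E'
from h import *
s=manip.read_state();print(s['wrist_force'],s['finger_gap'],s['eef_rot'])
crop("top","pics/t4.png",240,390,140,270,4)
E
```

```text
[ 0.37037325  0.71923128 -2.85342589] 30.017890363244003 [-1.56827282 -0.0021807  -0.18305277]
```

View pics/t4.png

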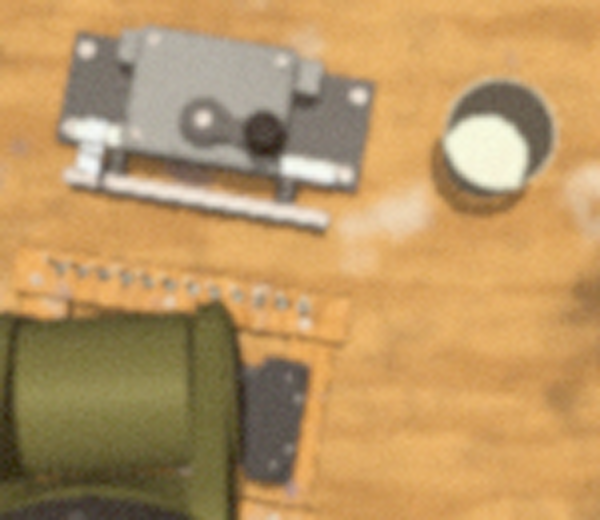

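t4: the rack's jig-side top edge runs from (18,248) to (352,298), and the face's front edge from about (65,186) to (327,229).

```bash
python3 - <<'E'
from h import *
f=ray("top",un([(65,186),(327,229)],240,140,4),36)
r=ray("top",un([(18,248),(352,298)],240,140,4),30)
for q in (f,r): d=q[0]-q[1];print(q.mean(0),np.arctan2(d[1],d[0])-np.pi/2,np.hypot(*d[:2]))
n=np.array([np.cos(.183),-np.sin(.183)]);t=np.array([np.sin(.183),np.cos(.183)]);g=f.mean(0)-r.mean(0)
print("gap",g[:2]@n,"lateral",g[:2]@t)
E
```

```text
[597.74090172  36.11314941  36.        ] -0.17918633697280395 167.44296860389267
[557.05355427  43.91025134  30.        ] -0.16373552397368263 213.36049572838652
gap 41.42687624769773 lateral -0.2626118329259424
```

Call:
play_rows --series '[[[0.004,0.001,0],0.01,1],[[0.01,0.001,0],0.01,1],[[0.016,0.001,0],0.01,1],[[0.022,0.001,0],0.01,1],[[0.028,0.001,0],0.01,1],[[0.032,0.001,0],0.01,1],[[0.034,0.001,0],0.01,1],[[0.034,0.001,0],0.01,1],[[0.034,0.001,0],0.01,1]]'

```text
clock: 13.05
eef_pos: [512.7, 52.2, 8.8]
eef_rot: [-1.568, -0.003, -0.194]
wrist_force: [-2.9, 0.6, 4.8]
finger_gap: 29.3
```

```bash
cat >> h.py <<'E'
def push():
    s=manip.read_state();n=np.array([np.cos(.183),-np.sin(.183)]);w=s['wrist_force']
    print("along",s['eef_pos'][:2]@n,"F along",w[:2]@n,"F",w,s['eef_rot'],s['eef_pos'][2],s['moment'])
E
python3 -c "
from h import *
push()"
```

```text
along 494.6607002632195 F along -2.9464789733036456 F [-2.87632419  0.64942818  4.80573212] [-1.56812257 -0.00270012 -0.19368576] 8.814725960870813 [0.01541666 0.51991717 0.05739385]
```

Call:
play_rows --series '[[[0.001,0,0],0,1],[[0.002,0,0],0,1],[[0.003,0,0],0,1],[[0.003,0,0],0,1]]'

```text
clock: 13.45
eef_pos: [515.8, 51.5, 8.8]
eef_rot: [-1.568, -0.003, -0.194]
wrist_force: [-1.2, -1.4, 0.0]
finger_gap: 29.4
```

```bash
python3 -c "
from h import *
push()"
```

```text
along 497.77613356473955 F along -0.9141933725595701 F [-1.19247148 -1.41974947  0.03901884] [-1.5682415  -0.00265971 -0.19389174] 8.804626803787865 [-0.19922742  0.20198622  0.00365768]
```

Call:
play_rows --series '[[[0.001,0,0],0,1],[[0.002,0,0],0,1],[[0.003,0,0],0,1],[[0.003,0,0],0,1]]'

```text
clock: 13.85
eef_pos: [518.9, 50.9, 8.8]
eef_rot: [-1.568, -0.003, -0.194]
wrist_force: [-0.9, 0.2, -0.7]
finger_gap: 29.4
```

```bash
python3 -c "
from h import *
push()"
```

```text
along 501.0079004769272 F along -0.8786130864899815 F [-0.85329169  0.21743842 -0.73057522] [-1.56815998 -0.00303131 -0.19381951] 8.820500909181836 [-0.00401643  0.09616634  0.04032067]
```

Call:
play_rows --series '[[[0.001,0,0],0,1],[[0.002,0,0],0,1],[[0.003,0,0],0,1],[[0.003,0,0],0,1]]'

```text
clock: 14.25
eef_pos: [521.1, 50.6, 8.8]
eef_rot: [-1.568, -0.001, -0.194]
wrist_force: [-7.2, 2.2, 7.1]
finger_gap: 29.4
```

```bash
python3 -c "
from h import *
push()"
```

```text
along 503.20531901375597 F along -7.502137178163081 F [-7.22454564  2.18829034  7.13225369] [-1.56820131e+00 -8.43578111e-04 -1.93858615e-01] 8.786296320900343 [ 0.37671835  1.62220874 -0.08955208]
```

Call:
play_rows --series '[[[0.001,0,0],0,1],[[0.002,0,0],0,1],[[0.002,0,0],0,1]]'

```text
clock: 14.55
eef_pos: [522.1, 50.6, 8.8]
eef_rot: [-1.568, 0.002, -0.194]
wrist_force: [-10.8, 3.8, 8.6]
finger_gap: 29.8
```

```bash
python3 -c "
from h import *
push()"
```

```text
along 504.1976252593599 F along -11.292859405014957 F [-10.78630167   3.77329582   8.57575618] [-1.56826244  0.00184028 -0.19395912] 8.783583949289437 [ 0.50080328  1.97764047 -0.13067227]
```

Call:
play_rows --series '[[[0.0005,0,0],0,1],[[0.0005,0,0],0,1],[[0.0005,0,0],0,1]]'

```text
clock: 14.85
eef_pos: [522.1, 50.6, 8.8]
eef_rot: [-1.568, 0.003, -0.194]
wrist_force: [-6.4, 1.3, 4.8]
finger_gap: 29.5
```

```bash
python3 -c "
from h import *
push()
crop('top','pics/t5.png',245,335,160,220,8)
crop('scene','pics/s5.png',265,345,160,220,8)
push()"
```

```text
along 504.16036549879556 F along -6.485076463702147 F [-6.36134486  1.2636105   4.77808961] [-1.56835241  0.00323838 -0.1940508 ] 8.806325365979264 [ 0.152636    1.25632318 -0.03248621]
along 504.14501149955584 F along -6.431463739620833 F [-6.39037803  0.81212697  4.72811667] [-1.56833815  0.00327379 -0.19405591] 8.797251275039535 [ 0.14525555  1.27308634 -0.14060912]
```

View pics/t5.png

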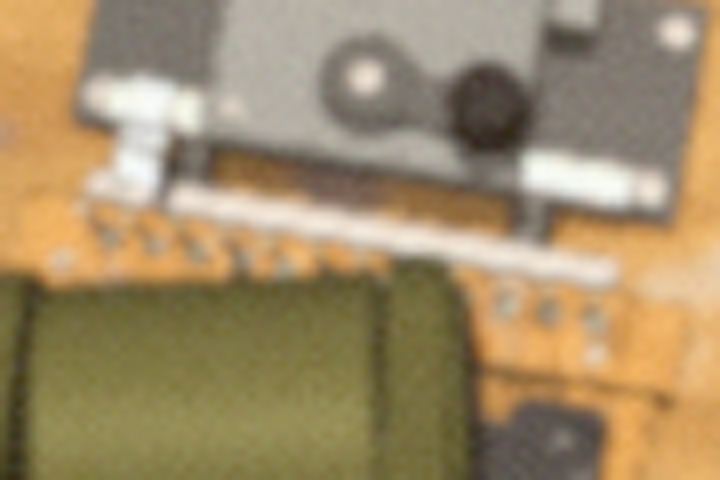

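View pics/s5.png

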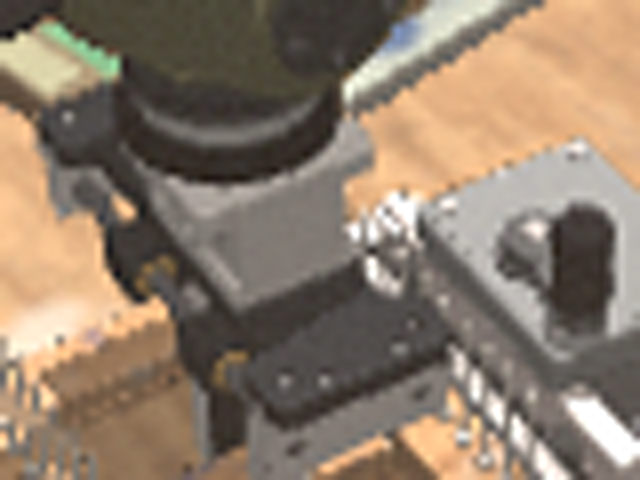

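t5: the rack's edge is against the face, parallel to it and centred. The pointer is too small to read. The force is still low, so I'll press a little further.

Call:
play_rows --series '[[[0.001,0,0],0,1],[[0.002,0,0],0,1],[[0.003,0,0],0,1],[[0.003,0,0],0,1],[[0.003,0,0],0,1],[[0.003,0,0],0,1],[[0.003,0,0],0,1]]'

```text
clock: 15.65
eef_pos: [523.6, 50.3, 8.8]
eef_rot: [-1.569, 0.007, -0.194]
wrist_force: [-13.8, 3.1, 11.0]
finger_gap: 29.3
```

```bash
python3 -c "
from h import *
push()"
```

```text
along 505.7179764249691 F along -14.162312117813046 F [-13.8198704    3.14981061  10.96021766] [-1.5686143   0.00684748 -0.19413168] 8.78650606070925 [ 0.50954926  2.50581116 -0.12355434]
```

Call:
play_rows --series '[[[0.0015,-0.0004,0],0,1],[[0.0015,-0.0008,0],0,1],[[0.0015,-0.0008,0],0,1],[[0.0015,-0.0008,0],0,1],[[0.0015,-0.0008,0],0,1],[[0.0015,-0.0008,0],0,1]]'

```text
clock: 16.25
eef_pos: [523.9, 50.3, 8.9]
eef_rot: [-1.569, 0.01, -0.194]
wrist_force: [-6.7, 1.7, -1.9]
finger_gap: 29.4
```

```bash
python3 -c "
from h import *
push()"
```

```text
along 506.0094315801072 F along -6.920268478864406 F [-6.72522656  1.68885625 -1.88403796] [-1.56889533  0.00988951 -0.19429147] 8.865452499067995 [ 0.42031433  1.14876541 -0.12158491]
```

Call:
play_rows --series '[[[0.001,0,0],0,1],[[0.002,0,0],0,1],[[0.0025,0,0],0,1],[[0.0025,0,0],0,1],[[0.0025,0,0],0,1],[[0.0025,0,0],0,1],[[0.0025,0,0],0,1],[[0.0025,0,0],0,1]]'

```text
clock: 17.05
eef_pos: [524.6, 50.1, 8.8]
eef_rot: [-1.569, 0.014, -0.194]
wrist_force: [-15.6, 3.5, 11.9]
finger_gap: 29.6
```

```bash
python3 -c "
from h import *
push()"
```

```text
along 506.7481729974997 F along -15.976015670815805 F [-15.59749763   3.51116198  11.87434001] [-1.56928469  0.01425679 -0.19442806] 8.770548453023643 [ 0.52338475  2.81546781 -0.10115689]
```

Call:
play_rows --series '[[[0.0022,-0.0004,0],0,1],[[0.0022,-0.0008,0],0,1],[[0.0022,-0.001,0],0,1],[[0.0022,-0.001,0],0,1],[[0.0022,-0.001,0],0,1],[[0.0022,-0.001,0],0,1]]'

```text
clock: 17.65
eef_pos: [525.4, 50.0, 8.9]
eef_rot: [-1.57, 0.018, -0.194]
wrist_force: [-8.1, 2.8, -0.3]
finger_gap: 29.6
```

```bash
python3 -c "
from h import *
push()"
```

```text
along 507.5123513469159 F along -8.488778791456882 F [-8.10869105  2.8326431  -0.27738034] [-1.56964449  0.01790064 -0.19431965] 8.931205113274752 [0.52307145 1.33460706 0.02514312]
```

```bash
python3 -c "
from h import *
for i in range(20):
    manip.camera('top')
    if i%5==4: push()
crop('scene','pics/s6.png',180,420,140,320,3.2)
crop('top','pics/t6.png',240,340,160,230,7)"
```

```text
along 507.52084175989336 F along -8.443283677836945 F [-8.17919338  2.20169451 -1.0829006 ] [-1.56962048  0.01787151 -0.19434699] 8.96803818035297 [ 4.93918761e-01  1.36513154e+00 -8.97758717e-04]
along 507.5256234496202 F along -9.028479606219856 F [-8.64420333  2.9047961  -1.44716449] [-1.56961572  0.01785457 -0.19433237] 8.957405457154156 [ 0.52608469  1.38132519 -0.02346833]
along 507.5136642625721 F along -8.862088569407142 F [-8.57037628  2.38937362 -0.77268643] [-1.56963087  0.01792235 -0.19435575] 8.945652045112434 [0.5216887  1.31882706 0.02133914]
along 507.5151892225812 F along -8.839443748008975 F [-8.50294429  2.62929629 -0.88316248] [-1.56961771  0.0178914  -0.1944036 ] 8.958554195463448 [0.53644478 1.37177909 0.00937616]
```

View pics/s6.png

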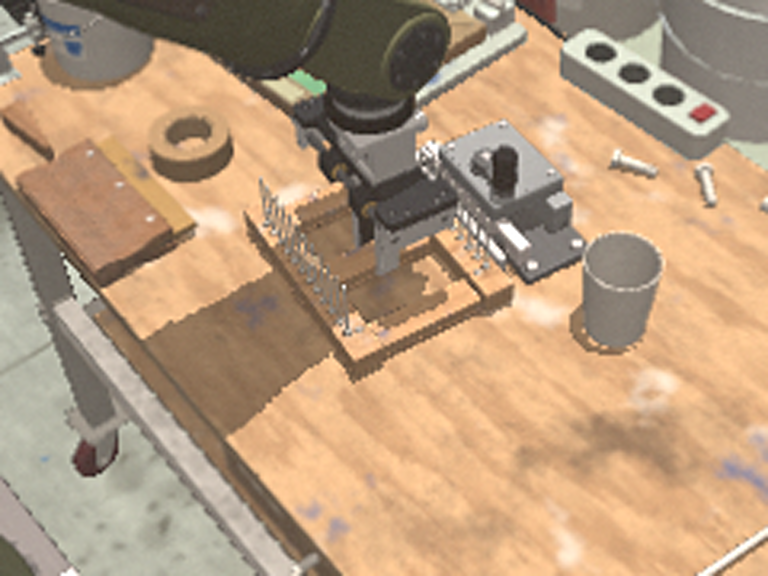

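View pics/t6.png

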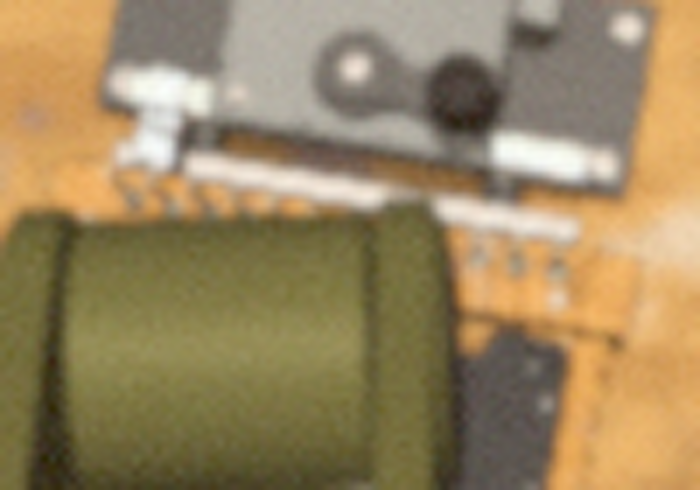

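s6 and t6 show the rack flat on the table and held against the face. The face is parallel to it and pressed back towards the gearbox, and the knob is still at its stop. The cup and tape look untouched. The push is steady at about 8.8 N, so I'm handing in.

```bash
python3 -c "
from h import *
print(manip.sign_off());push()"
```

```text
the job is handed in; nothing more can be done
None
the job is handed in; nothing more can be done
```

I wound the fence out to its stop, slid the rack up to the jig and handed in with the arm still holding it pressed against the face. `sign_off` gives no verdict, so these are my own last checks:

- **Crank:** the hand stopped at about 6.45 rad with the force rising. The last picture shows the knob still there.
- **Push:** the wrist force along the press direction held at 8.4–9.0 N for about 1 s, with no drift. Allowing for 1–2 N of table friction, I put the force on the face at 7–9 N. That is slightly under the 10 N you asked for, but inside the 5–15 N band. The springs are pressed in about 4 mm, judged from the arm's travel.
- **Alignment:** the tool is about 0.01 rad off square to the face. The rack was centred to within about 1 mm when measured 40 mm before contact.
- **Bystanders:** the cup and tape look unmoved in the last picture. The screwdriver was never near the arm's path, but I didn't measure it again.

Two points are less certain:
- **Pointer:** I could not read it in the pictures, so "between the marks" rests on force and travel only.
- **Tilt:** the tool pitched about 0.018 rad while pressing, so the rack may be tilted by up to that much; the limit is 0.05.

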